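# Hold a circuit board square in an inspection corner

## Task

Pull the tall circuit board, the one with the metal bar along its top edge, straight up out of its slot in the rack. Stand it upright on the inspection stand and gently press it into the corner, until its bottom edge sits flush on the steel plate and its side edge sits flush against the steel stud, with the board square to the stud's face. Finish while still gripping the board and pressing it lightly against both; leave the two short boards, the screwdriver and the meter alone.

Things in the scene. Friction and masses are not known exactly. Their poses are not given: they have to be found in the camera images.
- board: Tall circuit board, about 0.24 kg, upright in one of the rack's three slots: 150 mm wide (y), 3.2 mm thick (x), 120 mm tall (z, up). A plain aluminium bar, 10 mm thick (x), runs the full width of its top edge, 104 to 120 mm above the underside: grip it there, closing along x. Chips stand 3 mm off both faces. Origin: centre of its bottom edge. A half turn about z makes no difference.
- rack: Grey plastic board rack, fixed, 150 mm (x) by 190 mm (y). Origin: centre of its underside, on the table. Slots in the y-z plane at x = -45, 0 and +45 mm, 5.6 mm wide; a board stands on a floor 12 mm above the origin, its two side ends held in grooves that reach up to 62 mm above the origin. Boards can lean about 3 degrees in the slots.
- stand: Inspection stand, fixed, a dark steel base 100 mm (x) by 250 mm (y), 12 mm thick. Origin: centre of its underside, on the table. It carries the plate and, at its -y end, the stud. z is up. The corner is open towards +y and to both sides in x.
- plate: Bare steel plate on the stand, rigid, 60 mm (x) by 180 mm (y); its level top face is 25 mm above the table (13 mm above this origin, which is the centre of its underside). It runs from the stud's face to y = +100 mm in the stand's frame.
- stud: Upright rigid steel block at the -y end of the stand, 60 mm (x) by 30 mm (y), from 12 to 140 mm above the table. Origin: centre of its underside. Its working face looks to +y, at y = -80 mm in the stand's frame (+15 mm in its own). With the board home, its plane is the stand's y-z plane (up to 25 mm off it in x is fine) and its origin is at y = -5, z = 25 mm in the stand's frame.
- short_board0: Short circuit board without a bar, 150 x 3.2 x 65 mm, in another slot of the rack; its top is 77 mm above the table. Leave alone. Origin: centre of its bottom edge.
- short_board1: A second short board, as short_board0. Leave alone.
- screwdriver: Screwdriver lying on the table beyond the work. Leave alone.
- meter: Black hand-held meter, 130 x 70 x 32 mm, lying on the table beyond the work. Leave alone.
Not all that is in view belongs to the job. Leave any orange look-alike of the board alone.

How it is judged:
On the way:
1. the tall board is lifted in the fingers, clear of the rack's grooves (z of board in the frame of rack above 0.066 m and contact force between board and the fingers above 0.5 N), for 0.1 s.
At the end, for the whole second after the job is handed in: The tall board is gripped and still, pressed on plate and stud with over 1 N each, within 2.5 mm of flush with both, within 25 mm of the stand's middle plane, its edges parallel to plate and stud within 1.4 degrees, its plane square and upright within 4.5 degrees, off the rack (contact force between board and the fingers above 1 N and contact force between board and plate above 1 N and contact force between board and stud above 1 N and z of board in the frame of stand between 0.022 and 0.0275 m and y of board in the frame of stand between -0.0075 and -0.0025 m and x of board in the frame of stand between -0.025 and 0.025 m and angle between the x axis of board and the x axis of stand, either way round below 0.08 rad and angle between the y axis of board and the z axis of stand, either way round above 1.5458 rad and angle between board's own z axis and vertical below 0.08 rad and linear speed of board below 0.01 m/s and contact force between board and rack below 0.1 N); the arm keeps its last pose, push and grip.
It fails at once if a short board is pulled up or moved (distance of any of short_board0, short_board1 from where it was at the start of the episode above 0.02 m).
It fails at once if the screwdriver or the meter is moved (distance of any of screwdriver, meter from where it was at the start of the episode above 0.03 m).
It fails at once if the board is rammed into the plate or the stud (over 60 N) (contact force between board and plate above 60 N or contact force between board and stud above 60 N).
It also fails if it takes over 45 s, if anything falls off the work surface, if the arm or the gripper's body presses on something with over 40 N, if the wrist force passes 120 N, or if a joint passes its speed limit or range.

## Robot

A 7-joint arm with a two-finger parallel gripper is mounted at the origin on the work surface. World frame = base frame: x ahead of the robot, y to its left, z up, the work surface at z = 0. Lengths are in m, angles in rad, forces in N, time in s.
With the tool pointing down it reaches from about 0.4 to 0.875 m from the base axis. Payload 4.4 kg.
Tool frame: the origin (TCP) lies on the centre line of the jaws, within the pads' length; the fingertips stand 11 mm ahead of it and the grasp point (between the pads) lies 8 mm behind it; z points along the fingers, y is the line along which they close (so a half turn about z gives the same grasp; the last joint's range is limited). The gripper opens to 85 mm and grips with 20 to 120 N. Pads are 22 mm wide; open, the fingers measure 114 mm over their backs; the gripper's body (76 mm by 85 mm) begins 54 mm behind the grasp point. The pads swing forward as they close: fully open they stand 13 mm farther back than shut.
Start: joints at [-1.206, 0.628, 0.038, 1.517, -0.027, 0.996, -0.02], TCP at [0.271, 0.591, 0.242] pointing down, gripper open.
Joint ranges: [-3.06, 3.06], [-0.37, 2.12], [-1.25, 1.32], [0.18, 2.47], [-1.1, 4.24], [0.23, 1.98], [-2.94, 2.94]. Speed limits (rad/s): [2.57, 2.57, 3.14, 3.14, 3.14, 3.14, 3.14].

## Interface

Orientations are given as a rotation vector (axis times angle).
In Python, from plant import get_state, vision, job gives the robot as it stands.
- The arm moves only by the tool jog_arm, never from a script. Its argument "plan" is a list of rows, each a list of 7 numbers: the opening, from -1 (shut) to 1 (fully open), then the shift along the tool's x, y, z in mm, then the turn, a rotation vector about the tool's x, y, z in degrees. In form: [[claw, x, y, z, ax, ay, az], ...]. A call has 1 to 20 rows; each row is the pose to reach, as a shift and turn from the pose commanded when the call began, along the tool's axes at that moment; what a row does not reach only later rows make up. A row lasts 1/8 s, in which the tool goes at most 62.5 mm and 10.7 degrees, less where a joint would pass 70% of its speed; a pose out of reach is approached as far as the arm can. A call with a gripper value outside its range is refused whole. The fingers move at their own pace and stop on an object; "newtons" is the grip in N (left out, the last holds). Time passes only in rows, so rows that repeat a pose let the fingers close. It gives the time, the measured TCP pose, the force and the opening at its end, in the units of the state.
- get_state(): the state, without advancing time (a new reading comes with each control period).
- vision.snapshot(name): name is "side" or "top"; returns a dict with "frame" (420x560x3 uint8, red, green, blue), "z_map" (420x560 float32, m along the optical axis (not along the pixel's ray), 0 where there is no reading), "fov_y" (degrees; the focal length in pixels is half the picture's height over the tangent of half this angle, whatever the lens; pixels are square), "cx", "cy" (the principal point, pixels), "dist" ([k1, k2, p1, p2, k3] as OpenCV has them; the pictures are not rectified), "R" (3x3) and "t" (3): a world point X has camera coordinates R X + t. Camera axes: x right, y down, z forward; pixel columns grow to the right and rows downward; lengths in m; the calibration is good to about 2 mm. A picture is of the moment at which its call begins.
- job.finish_job(): hands the job in, once; it reports no verdict.
The state is a dict: "time": time; "joint_pos": joint angles; "qvel": joint speeds; "tau": joint torques, N m; "position": TCP position; "tcp_rot": TCP orientation; "force": force on the tool from outside, world axes, zero at the start; "wrist_torque": the same for the moment, N m; "width": finger opening in m.
Only numpy, scipy, OpenCV 4.12 (cv2) and the standard library are available. Lean on these libraries where they do the work, as an engineer would, in place of code of your own. Each camera call takes 0.05 s, during which the arm holds its last target. There are 200 camera calls.

## Working session

There is one attempt and no reset: what is moved stays moved. The work goes in short steps, Python scripts to look and compute and a tool call to move; the robot and the scene stay as the last step left them, time stands still between calls to the robot, and variables do not carry over. Pictures are saved under pics/ and viewed, on a budget of 10 in all, crops included, one or two more only if the job needs it, and the job is handed in when it is done.

Besides the shell and the picture viewer there is one more tool, called after "Emit:" as name(argument=value, ...) on one line, values as JSON. jog_arm: Moves the arm, as the interface text tells. Its arguments: {"type":"object","properties":{"plan":{"type":"array","items":{"type":"array","items":{"type":"number"}}},"newtons":{"type":"number"}},"required":["plan"]}

```bash
mkdir -p pics; cat > h.py <<'E'
import numpy as np, cv2
from plant import get_state, vision, job
def snap(n):
    s=vision.snapshot(n); f=210/np.tan(np.radians(s["fov_y"])/2)
    s["K"]=np.array([[f,0,s["cx"]],[0,f,s["cy"]],[0,0,1.]]); s["d"]=np.array(s["dist"],float)
    s["R"]=np.array(s["R"]);s["t"]=np.array(s["t"]); return s
def rays(s,uv):
    p=cv2.undistortPoints(np.array(uv,float).reshape(-1,1,2),s["K"],s["d"]).reshape(-1,2)
    return np.c_[p,np.ones(len(p))]
def onz(s,uv,z):
    r=rays(s,uv)@s["R"]; c=-s["R"].T@s["t"]
    return c+r*((z-c[2])/r[:,2])[:,None]
def cloud(s):
    v,u=np.mgrid[0:420,0:560]; r=rays(s,np.c_[u.ravel(),v.ravel()])
    P=(r*s["z_map"].reshape(-1,1)-s["t"])@s["R"]; P[s["z_map"].ravel()==0]=np.nan
    return P.reshape(420,560,3)
E
python3 - <<'E'
from h import *
print(get_state())
for n in("side","top"):
    s=snap(n); np.save(n+"0.npy",s,allow_pickle=True); cv2.imwrite(f"pics/{n}0.png",s["frame"][...,::-1])
    print(n,-s["R"].T@s["t"],s["fov_y"],s["dist"])
E
```

```text
{'time': 0.0, 'joint_pos': array([-1.20577953,  0.62936875,  0.03841383,  1.51837506, -0.0269941 ,
        0.99626966, -0.02002601]), 'qvel': array([ 1.76742104e-03, -1.32650797e-04, -5.30561826e-04,  4.20554258e-04,
        1.86262403e-05,  2.04409094e-03,  1.56055309e-03]), 'tau': array([ 9.45846136e-05, -5.63400042e+01,  1.22644342e+00, -1.93438375e+01,
        1.10857340e-02,  1.07626832e-02,  6.91222013e-06]), 'position': array([0.2711578 , 0.59007831, 0.24137162]), 'tcp_rot': array([-6.71420297e-01, -3.06860311e+00,  2.92564250e-03]), 'force': array([ 0.2791802 , -0.2048304 ,  0.53229293]), 'wrist_torque': array([ 0.00411582, -0.00042672, -0.01675588]), 'width': 0.08553250871439966}
side [0.50001577 0.54581385 0.53207084] 56.164338940804654 [-0.04231989  0.          0.          0.          0.        ]
top [ 0.54848666 -0.00706103  0.9116183 ] 54.41984928990593 [-0.01745986  0.          0.          0.          0.        ]
```

View pics/side0.png

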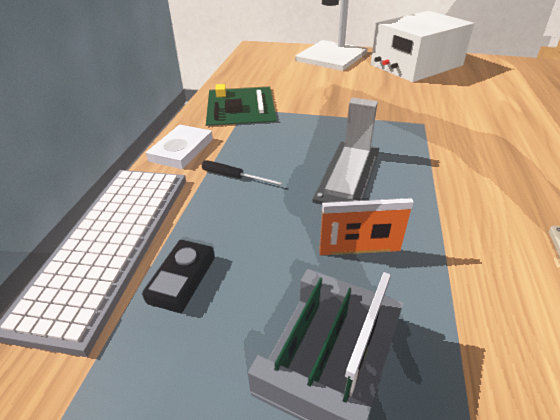

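View pics/top0.png

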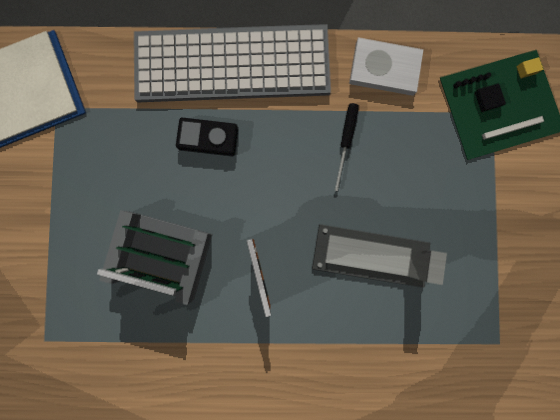

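Side view: candidates for the tall board are the white bar in the rack's near slot (side 368,325; top 137,281), the orange look-alike standing on the table (side 366,228; top 258,278), and the flat green board with a white strip at the back (side 242,105; top 500,105). The short boards are at side (300,322) and (330,335). I choose the bar in the rack. The stand is at top (370,256), with its stud at the right (437,266).

```bash
cat > m.py <<'E'
from h import *
S={n:np.load(n+"0.npy",allow_pickle=True).item() for n in("side","top")}
def rect(P,m,name):
    m=m.astype(np.uint8); n,l,st,c=cv2.connectedComponentsWithStats(m)
    for k in range(1,n):
        if st[k,4]<60: continue
        Q=P[l==k]; r=cv2.minAreaRect(Q[:,:2].astype(np.float32)); 
        print(name,"px",c[k].round(),st[k,4],"ctr",np.round(r[0],4),"size",np.round(r[1],4),"ang",round(r[2],2),"z med",np.round(np.nanpercentile(Q[:,2],[5,50,95]),4))
for n,s in S.items():
    P=cloud(s); z=P[...,2]; x,y=P[...,0],P[...,1]
    W=(x>.3)&(x<.7)&(y>-.45)&(y<.45)
    g=s["frame"].astype(int); white=(g.min(2)>120)
    rect(P,W&(z>.11)&(z<.15),n+" z110-150")
    rect(P,W&(abs(z-.025)<.004)&(y<0),n+" plate")
    rect(P,W&(z>.006)&(y<0),n+" stand+stud")
    rect(P,W&(z>.008)&(z<.06)&(y>0),n+" rack")
    rect(P,W&(z>.058)&(z<.066)&(y>0),n+" racktop")
    rect(P,W&(z>.066)&(z<.085)&(y>0),n+" shorts")
s=S["side"]; cv2.imwrite("pics/crop.png",cv2.resize(s["frame"][260:420,240:420,::-1],None,fx=3.3,fy=3.3,interpolation=2))
E
python3 m.py
```

```text
side z110-150 px [362. 108.] 515 ctr [ 0.4901 -0.3071] size [0.0339 0.0612] ang 80.4 z med [0.1125 0.1328 0.1424]
side z110-150 px [368. 205.] 769 ctr [0.4651 0.0291] size [0.1489 0.0131] ang 14.67 z med [0.1107 0.1192 0.1216]
side z110-150 px [367. 328.] 1095 ctr [0.456  0.2598] size [0.1499 0.0104] ang 75.55 z med [0.1227 0.1328 0.1341]
side plate px [347. 171.] 1287 ctr [ 0.5061 -0.2048] size [0.1848 0.0605] ang 81.27 z med [0.024  0.0259 0.0274]
side stand+stud px [351. 157.] 3889 ctr [ 0.5048 -0.2126] size [0.2506 0.0999] ang 81.1 z med [0.0119 0.026  0.1382]
side stand+stud px [270. 181.] 62 ctr [ 0.6726 -0.141 ] size [0.0077 0.0543] ang 78.5 z med [0.0121 0.0153 0.0175]
side rack px [361. 240.] 1685 ctr [0.4644 0.0306] size [0.1494 0.0075] ang 15.11 z med [0.0104 0.0346 0.0575]
side rack px [292. 320.] 640 ctr [0.5628 0.2175] size [0.1129 0.022 ] ang 69.38 z med [0.0116 0.0135 0.0545]
side rack px [312. 333.] 2444 ctr [0.5265 0.2395] size [0.1368 0.0384] ang 72.91 z med [0.0116 0.0138 0.0567]
side rack px [342. 347.] 2345 ctr [0.4786 0.2477] size [0.1375 0.0399] ang 76.26 z me
[... 1883 characters left out ...]
ang 73.17 z med [0.0106 0.0136 0.0536]
top racktop px [118. 241.] 767 ctr [0.5296 0.324 ] size [0.0312 0.1263] ang 75.18 z med [0.0598 0.0627 0.0649]
top racktop px [191. 268.] 927 ctr [0.4774 0.1708] size [0.0276 0.1505] ang 75.15 z med [0.06   0.0626 0.0649]
top racktop px [106. 279.] 70 ctr [0.4524 0.346 ] size [0.0273 0.0113] ang 74.68 z med [0.0597 0.0631 0.0655]
top shorts px [157. 236.] 151 ctr [0.5416 0.2379] size [0.1509 0.0035] ang 75.53 z med [0.0686 0.0774 0.0797]
top shorts px [151. 257.] 180 ctr [0.4986 0.2521] size [0.1556 0.004 ] ang 75.41 z med [0.0674 0.0771 0.0803]
top shorts px [159. 282.] 103 ctr [0.4498 0.2339] size [0.0964 0.0045] ang 73.99 z med [0.0678 0.078  0.0844]
```

View pics/crop.png

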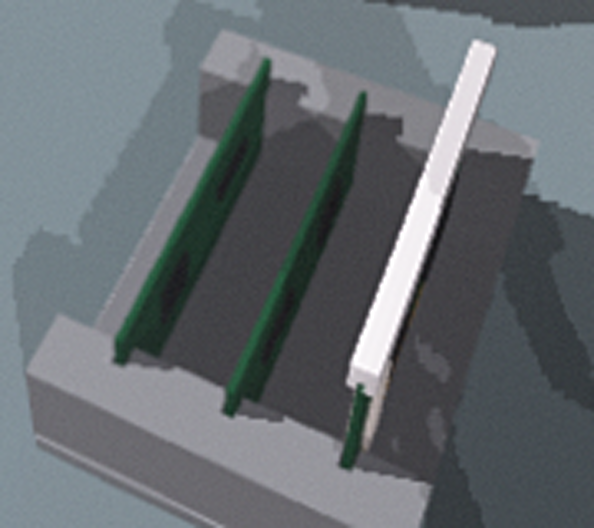

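The crop shows the white-barred board in the near slot, standing upright with a tan face strip. It is neither orange nor short, and its bar measures 150 x 10 mm with its top at z = 0.132, as it should. Next I compute the approach.

```bash
cat >> h.py <<'E'
from scipy.spatial.transform import Rotation as Ro
def delta(pos,ang_deg,quiet=False):
    """target TCP pos, jaws' closing line (tool y) along ang_deg (mod 180), tool down"""
    st=get_state(); R0=Ro.from_rotvec(st["tcp_rot"]); best=None
    for a in (ang_deg,ang_deg+180):
        y=np.array([np.cos(np.radians(a)),np.sin(np.radians(a)),0]); z=np.array([0,0,-1.])
        d=(R0.inv()*Ro.from_matrix(np.c_[np.cross(y,z),y,z])).as_rotvec(degrees=True)
        if best is None or np.linalg.norm(d)<np.linalg.norm(best): best=d
    print("t",round(st["time"],2),"pos",st["position"].round(4),"shift mm",(R0.inv().apply(pos-st["position"])*1000).round(1),"turn",best.round(2),"F",st["force"].round(2),"w",round(st["width"],4),"q",st["joint_pos"].round(2))
    print(R0.as_matrix().round(3))
E
python3 -c "
from h import *
delta(np.array([.4552,.2602,.2]),-14.5)"
```

```text
t 0.1 pos [0.2712 0.5901 0.2415] shift mm [-305.  -222.9   41.9] turn [-8.000e-02  7.000e-02  7.982e+01] F [-0.56 -0.01  0.49] w 0.0855 q [-1.21  0.63  0.04  1.52 -0.03  1.   -0.02]
[[-0.909  0.418 -0.001]
 [ 0.418  0.909 -0.002]
 [-0.    -0.002 -1.   ]]
```

Emit:
jog_arm(plan=[[1,-50,-37,10,0,0,10],[1,-100,-74,20,0,0,20],[1,-150,-110,25,0,0,30],[1,-200,-146,30,0,0,40],[1,-250,-183,35,0,0,50],[1,-290,-212,40,0,0,60],[1,-305,-223,42,0,0,70],[1,-305,-223,42,0,0,80],[1,-305,-223,42,0,0,80],[1,-305,-223,42,0,0,80]], newtons=40)

```text
time: 1.35
position: [0.455, 0.2611, 0.2001]
tcp_rot: [-2.483, -1.924, 0.001]
force: [0.5, 0.4, 0.3]
width: 0.0855
```

```bash
python3 -c "
from h import *
delta(np.array([.4552,.2602,.117]),-14.5)
s=snap('top'); cv2.imwrite('pics/top1.png',s['frame'][...,::-1])
s=snap('side'); cv2.imwrite('pics/side1.png',s['frame'][...,::-1])"
```

```text
t 1.35 pos [0.455  0.2611 0.2001] shift mm [-0.8  0.4 83.1] turn [-0.03  0.01  0.04] F [0.46 0.37 0.33] w 0.0855 q [-0.85  0.54  0.41  1.92 -0.31  0.75 -0.52]
[[ 0.25   0.968 -0.   ]
 [ 0.968 -0.25  -0.   ]
 [-0.    -0.    -1.   ]]
```

View pics/side1.png

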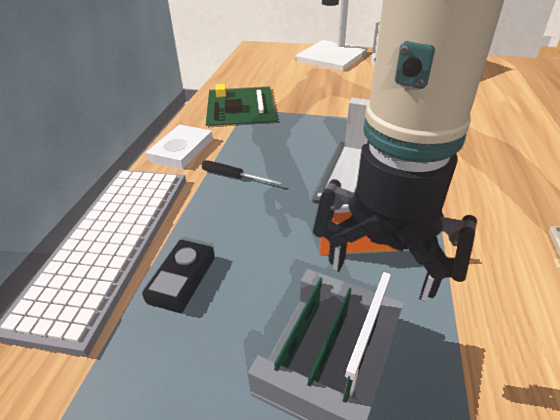

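The open jaws hang above the bar, with pads at about (338,258) and (428,288) on either side of it. Descend and close.

Emit:
jog_arm(plan=[[1,0,0,30,0,0,0],[1,0,0,60,0,0,0],[1,-1,0,83,0,0,0],[1,-1,0,83,0,0,0],[1,-1,0,83,0,0,0]])

```text
time: 2.08
position: [0.4557, 0.26, 0.118]
tcp_rot: [2.487, 1.92, 0.002]
force: [-0.4, -0.2, 0.5]
width: 0.085
```

Emit:
jog_arm(plan=[[0,0,0,0,0,0,0],[-0.4,0,0,0,0,0,0],[-1,0,0,0,0,0,0],[-1,0,0,0,0,0,0],[-1,0,0,0,0,0,0],[-1,0,0,0,0,0,0],[-1,0,0,0,0,0,0],[-1,0,0,0,0,0,0]], newtons=40)

```text
time: 3.08
position: [0.4553, 0.2597, 0.1175]
tcp_rot: [-2.487, -1.919, -0.001]
force: [-0.1, 0.2, 5.4]
width: 0.0089
```

Emit:
jog_arm(plan=[[-1,0,0,-5,0,0,0],[-1,0,0,-15,0,0,0],[-1,0,0,-30,0,0,0],[-1,0,0,-45,0,0,0],[-1,0,0,-60,0,0,0],[-1,0,0,-80,0,0,0],[-1,0,0,-105,0,0,0],[-1,0,0,-130,0,0,0],[-1,0,0,-150,0,0,0],[-1,0,0,-160,0,0,0],[-1,0,0,-160,0,0,0]])

```text
time: 4.45
position: [0.4553, 0.2598, 0.278]
tcp_rot: [-2.487, -1.919, -0.002]
force: [0.1, 0.3, -2.3]
width: 0.0094
```

```bash
python3 -c "
from h import *
delta(np.array([.506,-.195,.275]),-9)
s=snap('side'); cv2.imwrite('pics/side2.png',s['frame'][...,::-1]);np.save('side2.npy',s)"
```

```text
t 4.45 pos [0.4553 0.2598 0.278 ] shift mm [-427.1  164.3    2.6] turn [ 0.04 -0.06 -5.68] F [ 0.11  0.29 -2.3 ] w 0.0094 q [-0.9   0.44  0.47  1.83 -0.24  0.93 -0.57]
[[ 0.253  0.967  0.001]
 [ 0.967 -0.253  0.001]
 [ 0.001  0.001 -1.   ]]
```

View pics/side2.png

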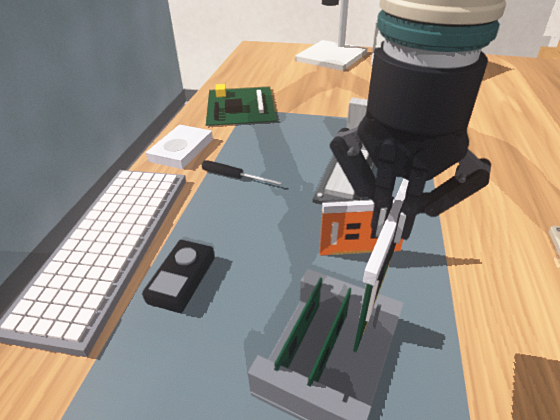

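The board is gripped and lifted clear (bar at about (385,245), bottom above the grooves), and the wrist reads 2.3 N, which matches its weight. The short boards still stand in the rack. Carry it over the stand, with a 12 mm gap to the stud.

Emit:
jog_arm(plan=[[-1,-20,8,0,0,0,0],[-1,-55,21,0,0,0,-1],[-1,-95,37,0,0,0,-2],[-1,-135,52,0,0,0,-3],[-1,-175,67,0,0,0,-4],[-1,-215,83,0,0,0,-5],[-1,-255,98,0,0,0,-5.7],[-1,-295,113,0,0,0,-5.7],[-1,-335,129,0,0,0,-5.7],[-1,-375,144,0,0,0,-5.7],[-1,-410,157,0,0,0,-5.7],[-1,-430,164,0,0,0,-5.7],[-1,-437,166,0,0,0,-5.7],[-1,-437,166,0,0,0,-5.7],[-1,-437,166,0,0,0,-5.7]])

```text
time: 6.38
position: [0.5048, -0.2038, 0.277]
tcp_rot: [-2.386, -2.041, -0.0]
force: [0.2, -0.3, -3.2]
width: 0.0094
```

```bash
cat > b.py <<'E'
from h import *
import sys
delta(np.array([.505,-.2055,.150]),-9)
k=sys.argv[1]; zb=float(sys.argv[2])   # zb: expected board underside height
for n in ("side","top"):
    s=snap(n); np.save(n+k+".npy",s); cv2.imwrite(f"pics/{n}{k}.png",s["frame"][...,::-1])
    P=cloud(s); x,y,z=np.moveaxis(P,2,0); g=s["frame"].astype(int)
    sat=g.max(2)-g.min(2)
    W=(abs(x-.505)<.06)&(y>-.30)&(y<-.1)
    # white bar
    m=W&(g.min(2)>110)&(sat<40)&(z>zb+.10)&(z<zb+.128)
    Q=P[m]; r=cv2.minAreaRect(Q[:,:2].astype(np.float32)); print(n,"bar",np.round(r[0],4),np.round(r[1],4),round(r[2],2),len(Q),"z",np.percentile(Q[:,2],[5,50,95]).round(4))
    m=W&(z>zb-.003)&(z<zb+.1)&(y>-.288)&(z>.035)
    Q=P[m]
    if len(Q)>50:
        c=Q.mean(0); nrm=np.linalg.svd(Q-c)[2][2]; print(n,"board",len(Q),"y,z range",np.percentile(Q,[1,99],0).round(4).tolist(),"normal",nrm.round(3))
E
python3 b.py 3 .17
```

```text
t 6.38 pos [ 0.5048 -0.2038  0.277 ] shift mm [ -1.7   0.6 127. ] turn [-0.05 -0.06  0.1 ] F [ 0.2  -0.26 -3.25] w 0.0094 q [ 0.01  0.47  0.49  1.78 -0.27  0.95  0.45]
[[ 0.155  0.988 -0.001]
 [ 0.988 -0.155  0.001]
 [ 0.001 -0.001 -1.   ]]
side bar [ 0.5108 -0.191 ] [0.0281 0.1264] 2.22 251 z [0.2776 0.2909 0.2946]
side board 652 y,z range [[0.4935, -0.2762, 0.1736], [0.5196, -0.1285, 0.2685]] normal [ 0.986 -0.166  0.017]
top bar [ 0.5118 -0.1608] [0.0649 0.0168] 74.93 292 z [0.2892 0.2917 0.2936]
```

View pics/side3.png

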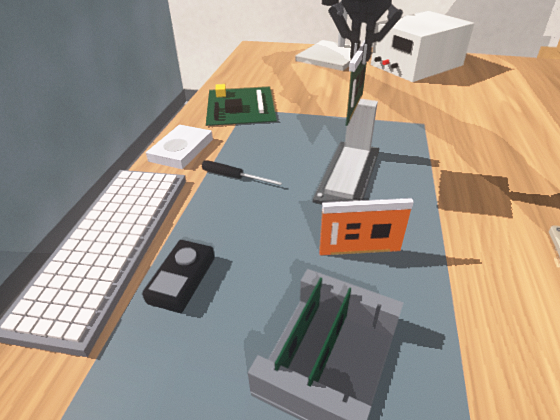

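The board hangs over the stand, bar at (357,65), upright, in line and clear of the stud. Descend to about 8 mm above the plate and check there.

Emit:
jog_arm(plan=[[-1,0,0,20,0,0,0],[-1,0,0,50,0,0,0],[-1,0,0,80,0,0,0],[-1,0,0,105,0,0,0],[-1,0,0,125,0,0,0],[-1,0,0,135,0,0,0],[-1,0,0,138,0,0,0],[-1,0,0,138,0,0,0]])

```text
time: 7.48
position: [0.5054, -0.2052, 0.1398]
tcp_rot: [2.388, 2.04, 0.001]
force: [-0.6, 0.2, -2.1]
width: 0.0095
```

```bash
python3 b.py 4 .033; python3 - <<'E'
from h import *
a=cv2.imread('pics/side4.png')[40:220,280:460]; b=cv2.imread('pics/top4.png')[190:340,300:460]
cv2.imwrite('pics/c4.png',np.hstack([cv2.resize(a,(400,400),interpolation=2),cv2.resize(b,(400,400),interpolation=2)]))
# bar: slope of the upper edge along its length from the depth
for n in("side",):
    s=np.load(n+"4.npy",allow_pickle=True).item(); P=cloud(s); x,y,z=np.moveaxis(P,2,0)
    m=(abs(x-.505)<.03)&(y>-.29)&(y<-.12)&(z>.137)&(z<.155)
    Q=P[m]; o=(Q[:,:2]-[.505,-.205])@[.157,.988]
    for a0 in range(-80,80,20):
        q=Q[(o>a0/1e3)&(o<(a0+20)/1e3)]
        if len(q)>3: print(a0,len(q),np.percentile(q[:,2],[10,50,90]).round(4))
E
```

```text
t 7.47 pos [ 0.5054 -0.2052  0.1398] shift mm [ -0.4  -0.3 -10.2] turn [0.05 0.01 0.03] F [-0.58  0.25 -2.12] w 0.0095 q [ 0.09  0.65  0.38  1.92 -0.39  0.64  0.55]
[[ 0.156  0.988  0.001]
 [ 0.988 -0.156 -0.   ]
 [-0.     0.001 -1.   ]]
side bar [ 0.512  -0.2164] [0.1702 0.0475] 72.26 231 z [0.14   0.1546 0.1566]
side board 463 y,z range [[0.4639, -0.2879, 0.0363], [0.5206, -0.1294, 0.1312]] normal [ 0.976 -0.214  0.027]
top bar [ 0.5121 -0.1615] [0.0633 0.0098] 81.01 191 z [0.1516 0.1543 0.1565]
-20 9 [0.1453 0.1545 0.1549]
0 101 [0.1398 0.1471 0.1542]
20 19 [0.1425 0.1532 0.1549]
40 19 [0.1431 0.1532 0.1549]
60 54 [0.141  0.1477 0.1545]
```

View pics/c4.png

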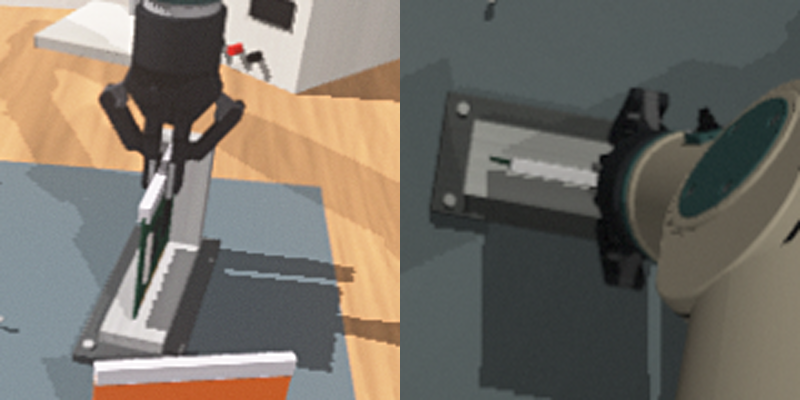

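Close view: the board is aligned above the plate, with its lower corner at (135,315) in the left crop. In the right crop the bar lies parallel to the plate near its middle. The bar top is at 0.1545, so the underside is about 9.5 mm above the plate. Lower gently until contact.

Emit:
jog_arm(plan=[[-1,0,0,3,0,0,0],[-1,0,0,6,0,0,0],[-1,0,0,7.5,0,0,0],[-1,0,0,8.5,0,0,0],[-1,0,0,9,0,0,0],[-1,0,0,9,0,0,0]])

```text
time: 8.32
position: [0.5051, -0.2052, 0.1306]
tcp_rot: [2.388, 2.041, 0.0]
force: [0.2, 0.6, 0.8]
width: 0.0094
```

Emit:
jog_arm(plan=[[-1,0,0,-1,0,0,0],[-1,-3,0,-1,0,0,0],[-1,-6,0,-1,0,0,0],[-1,-8,0,-1,0,0,0],[-1,-9.5,0,-1,0,0,0],[-1,-10,0,-1,0,0,0],[-1,-10,0,-1,0,0,0]])

```text
time: 9.2
position: [0.5034, -0.215, 0.1313]
tcp_rot: [-2.389, -2.04, -0.0]
force: [0.2, 0.4, -3.9]
width: 0.0097
```

Emit:
jog_arm(plan=[[-1,-0.5,0,0,0,0,0],[-1,-1,0,0,0,0,0],[-1,-1.5,0,0,0,0,0],[-1,-2,0,0,0,0,0],[-1,-2,0,0,0,0,0]])

```text
time: 9.82
position: [0.5031, -0.2171, 0.1313]
tcp_rot: [2.389, 2.041, -0.0]
force: [0.6, 0.1, -2.3]
width: 0.0092
```

Emit:
jog_arm(plan=[[-1,-0.5,0,0,0,0,0],[-1,-1,0,0,0,0,0],[-1,-1.5,0,0,0,0,0],[-1,-1.5,0,0,0,0,0]])

```text
time: 10.32
position: [0.5028, -0.2185, 0.1313]
tcp_rot: [-2.389, -2.04, 0.0]
force: [-0.4, 0.0, -2.8]
width: 0.0096
```

```bash
python3 -c "
from h import *
delta(np.array([.505,-.2055,.150]),-9); print(get_state()['wrist_torque'])"
```

```text
t 10.32 pos [ 0.5028 -0.2185  0.1313] shift mm [ 13.2   0.1 -18.7] turn [-0.   -0.    0.01] F [-0.35  0.   -2.79] w 0.0096 q [ 0.12  0.67  0.37  1.91 -0.39  0.63  0.58]
[[ 0.156  0.988 -0.   ]
 [ 0.988 -0.156  0.   ]
 [ 0.    -0.    -1.   ]]
[-0.01810709  0.05433542 -0.00418941]
```

Not touching yet; continue in small steps.

Emit:
jog_arm(plan=[[-1,-0.5,0,0,0,0,0],[-1,-1,0,0,0,0,0],[-1,-1,0,0,0,0,0]])

```text
time: 10.7
position: [0.5027, -0.2192, 0.1313]
tcp_rot: [-2.388, -2.041, -0.0]
force: [-0.4, 0.9, -2.2]
width: 0.0093
```

Emit:
jog_arm(plan=[[-1,-0.5,0,0,0,0,0],[-1,-1,0,0,0,0,0],[-1,-1,0,0,0,0,0]])

```text
time: 11.08
position: [0.5027, -0.2193, 0.1313]
tcp_rot: [-2.387, -2.041, -0.001]
force: [0.8, 4.5, 0.4]
width: 0.0094
```

The stud is touched at about 4.5 N. Now press down lightly.

Emit:
jog_arm(plan=[[-1,0,0,0.5,0,0,0],[-1,0,0,1,0,0,0],[-1,0,0,1.5,0,0,0],[-1,0,0,1.5,0,0,0],[-1,0,0,1.5,0,0,0]])

```text
time: 11.7
position: [0.5028, -0.2193, 0.1305]
tcp_rot: [-2.387, -2.041, -0.002]
force: [0.4, 6.0, 6.8]
width: 0.0093
```

```bash
python3 b.py 5 .025; python3 - <<'E'
from h import *
print(get_state()['wrist_torque'])
a=cv2.imread('pics/side5.png')[80:220,300:420]
cv2.imwrite('pics/c5.png',cv2.resize(a,None,fx=4.2,fy=4.2,interpolation=2))
E
```

```text
t 11.7 pos [ 0.5028 -0.2193  0.1305] shift mm [ 14.   -0.  -19.4] turn [ 0.01 -0.11  0.06] F [0.38 6.05 6.76] w 0.0093 q [ 0.12  0.67  0.37  1.91 -0.39  0.63  0.58]
[[ 0.155  0.988  0.   ]
 [ 0.988 -0.155  0.002]
 [ 0.002  0.    -1.   ]]
side bar [ 0.5097 -0.2235] [0.1564 0.047 ] 71.06 236 z [0.1307 0.1449 0.1476]
side board 403 y,z range [[0.4639, -0.2879, 0.0358], [0.518, -0.1437, 0.1224]] normal [ 0.971 -0.237  0.028]
top bar [ 0.5094 -0.176 ] [0.0644 0.0095] 81.08 182 z [0.1426 0.1451 0.1471]
[ 1.21248571  0.09421269 -0.01286609]
```

View pics/c5.png

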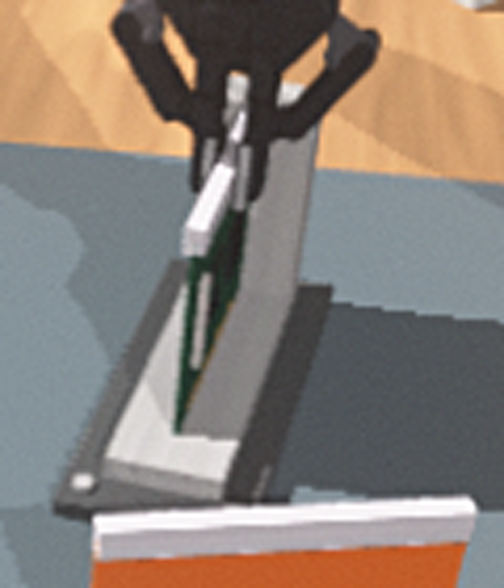

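The crop shows the board standing on the plate with its bottom corner at (178,432), its bottom edge running back along the plate, and the bar going into the jaws towards the stud. Now I check the pitch from the bar's top face.

```bash
cat > pitch.py <<'E'
from h import *
import sys
for k,zt in [a.split(",") for a in sys.argv[1:]]:
  zt=float(zt)
  for n in("side","top"):
    s=np.load(n+k+".npy",allow_pickle=True).item(); P=cloud(s); x,y,z=np.moveaxis(P,2,0)
    g=s["frame"].astype(int); o=(x-.5035)*.157+(y+.2125)*.988; q=(x-.5035)*.988-(y+.2125)*.157
    m=(abs(q)<.012)&(o>.015)&(o<.09)&(abs(z-zt)<.004)&(g.min(2)>90)
    p,c=np.polyfit(o[m],z[m],1,cov=True); print(k,n,"bar",m.sum(),"slope deg",np.degrees(p[0]).round(2),"+-",np.degrees(c[0,0]**.5).round(2),"z",z[m].mean().round(4),"o max",np.percentile(o[m],98).round(4),"q mid",np.median(q[m]).round(4))
    m=(abs(q)<.028)&(abs(q)>.01)&(o>-.07)&(o<.09)&(abs(z-.025)<.004)
    p,c=np.polyfit(o[m],z[m],1,cov=True); print("   plate",m.sum(),np.degrees(p[0]).round(2),"z",z[m].mean().round(4))
E
python3 pitch.py 4,.1545 5,.145
```

```text
4 side bar 120 slope deg -0.48 +- 0.32 z 0.1549 o max 0.0834 q mid 0.0016
   plate 515 -0.06 z 0.0259
4 top bar 188 slope deg -0.0 +- 0.29 z 0.1543 o max 0.0824 q mid 0.0004
   plate 798 0.0 z 0.0251
5 side bar 84 slope deg -1.66 +- 0.6 z 0.1454 o max 0.0696 q mid 0.0017
   plate 542 -0.15 z 0.0259
5 top bar 156 slope deg -0.03 +- 0.4 z 0.145 o max 0.0681 q mid -0.0001
   plate 890 0.17 z 0.0252
```

```bash
cat > avg.py <<'E'
from h import *
import sys
k=sys.argv[1]
for n in("side","top"):
    L=[snap(n) for _ in range(12)]; s=L[0]; s["z_map"]=np.median([l["z_map"] for l in L],0); s["frame"]=np.mean([l["frame"] for l in L],0).astype(np.uint8); np.save(n+k+".npy",s)
st=get_state(); print(st["time"],st["force"],st["wrist_torque"],st["position"])
# bottom edge / free vertical edge of the board in the side view, on the board's plane (q=0)
s=np.load("side"+k+".npy",allow_pickle=True).item(); g=cv2.cvtColor(s["frame"],cv2.COLOR_RGB2HSV)
v,u=np.mgrid[0:420,0:560]; r=rays(s,np.c_[u.ravel(),v.ravel()])@s["R"]; c=-s["R"].T@s["t"]
nn=np.array([.988,-.157,0]); X=c+r*(((np.array([.5030,-.2125,0])-c)@nn)/(r@nn))[:,None]
o=((X-[.5035,-.2125,0])@[.157,.988,0]).reshape(420,560); z=X[:,2].reshape(420,560)
m=(g[...,0]>40)&(g[...,0]<90)&(g[...,1]>90)&(abs(o)<.085)&(z>.02)&(z<.135)
print("green",m.sum())
for lo in np.arange(.025,.13,.012):
    w=m&(z>lo)&(z<lo+.012)
    if w.sum()>2: print("z",lo.round(3),"o max",o[w].max().round(4),w.sum())
for lo in np.arange(-.08,.075,.02):
    w=m&(o>lo)&(o<lo+.02)
    if w.sum()>2: print("o",lo.round(3),"z min",z[w].min().round(4),w.sum())
E
python3 avg.py 6; python3 pitch.py 6,.145
```

```text
13.0 [-0.48534614  6.60485496  6.14060909] [ 1.16032794  0.20294294 -0.01267092] [ 0.50281446 -0.21928039  0.13053272]
green 34
z 0.037 o max 0.0745 5
z 0.049 o max 0.0726 7
z 0.061 o max 0.075 3
z 0.073 o max 0.0731 4
z 0.085 o max 0.0754 4
z 0.097 o max 0.0735 4
z 0.109 o max 0.0758 3
z 0.121 o max 0.0813 4
o 0.06 z min 0.0378 32
6 side bar 84 slope deg -1.42 +- 0.52 z 0.1454 o max 0.0686 q mid 0.0016
   plate 545 -0.1 z 0.0259
6 top bar 156 slope deg -0.12 +- 0.16 z 0.145 o max 0.0681 q mid -0.0001
   plate 904 0.08 z 0.0252
```

The pitch from the top view is -0.12 ± 0.16°, the bar top is at 145 mm, and the free end is at about +68.5 mm against 70 mm when home. I add a little down-press to seat it firmly, then recheck.

Emit:
jog_arm(plan=[[-1,0,0,0.4,0,0,0],[-1,0,0,0.8,0,0,0],[-1,0,0,0.8,0,0,0],[-1,0,0,0.8,0,0,0]])

```text
time: 13.5
position: [0.5029, -0.2193, 0.1305]
tcp_rot: [-2.387, -2.041, -0.003]
force: [-1.7, 7.5, 12.4]
width: 0.0095
```

```bash
python3 avg.py 7|head -1; python3 pitch.py 7,.145; python3 -c "
from h import *
s=get_state();print(s['force'],s['width'],abs(s['qvel']).max(),s['tcp_rot'])"
```

```text
14.7 [-2.70049744  6.8893963  13.20924673] [ 1.39446246  0.48028712 -0.04530874] [ 0.50287395 -0.2193296   0.13050225]
7 side bar 83 slope deg -1.39 +- 0.54 z 0.1454 o max 0.0685 q mid 0.0017
   plate 544 -0.11 z 0.0259
7 top bar 154 slope deg -0.28 +- 0.17 z 0.1451 o max 0.068 q mid -0.0
   plate 904 0.08 z 0.0252
[-2.70049744  6.8893963  13.20924673] 0.008848778264360015 0.0006979831056749339 [-2.38727049 -2.04077224 -0.00327045]
```

The bar's height relative to the TCP has changed by no more than 0.2 mm since the level hang. That bounds the pitch change at about 0.25°, so the board is flush. Hand in.

```bash
python3 -c "
from plant import job
print(job.finish_job())"
```

```text
the job is handed in; nothing more can be done
None
```

I pulled the tall board straight up out of the rack and stood it on the stand. It is pressed into the corner, still gripped, and the job was handed in at about 14.7 s; no verdict is reported.

**Last checks:**
- **Push:** about 7 N sideways towards the stud and 13 N upwards from the plate, steady over the last second.
- **Position:** the bar top is at 145 mm, as it should be with the board home. The board's free end is at about +68 mm in the stand's frame (home is +70 mm), and it sits on the stand's middle plane.
- **Pitch:** -0.3 ± 0.2° from the top camera. The bar's height against the tool has changed by no more than 0.2 mm since it hung level, which agrees.

**What disagreed:**
- The side camera, looking at a grazing angle, gave a pitch of -1.4 ± 0.5°. I judged that biased by its few mixed pixels; if it were right, it would be at the 1.4° limit.
- The free end also reads 1.5–2 mm short of home, although the stud was clearly in contact. That is about the calibration's 2 mm error.

The arm never went near the screwdriver or the meter. The short boards were still in their slots in the last full picture; I did not re-measure any of these at the end.

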